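# Park the relay jig's sprung carriage at its mid-travel stop pin

### The arm

A 6-joint arm with a two-finger parallel gripper is mounted at the origin on a cart in front of the work surface, level with it; the furniture and walls round the work are solid. World frame = base frame: x ahead of the robot, y to its left, z up, the work surface at z = 0. Lengths are in mm, angles in rad, forces in N, time in s.
With the tool pointing down it reaches from about 250 to 800 mm from the base axis. Payload 3.9 kg.
Tool frame: the origin (TCP) lies midway between the tips of the shut fingers; the grasp point (between the pads) lies 19 mm behind it; z points along the fingers, y is the line along which they close (so a half turn about z gives the same grasp; the last joint's range is limited). The gripper opens to 85 mm and grips with 20 to 120 N. Pads are 22 mm wide; open, the fingers measure 114 mm over their backs; the gripper's body (76 mm by 85 mm) begins 54 mm behind the grasp point. The pads swing forward as they close: fully open they stand 13 mm farther back than shut.
Start: joints at [1.23, 0.26, -0.138, 1.173, 0, 1.571], TCP at [175.472, 494.798, 231.304] pointing down, gripper open.
Joint ranges: [-2.78, 2.78], [-0.83, 1.72], [-1.28, 1.37], [-1.9, 2.12], [-1.57, 1.48], [-3.14, 3.14]. Speed limits (rad/s): [2.57, 2.57, 3.14, 3.14, 3.14, 3.14].

### API

Orientations are given as a unit quaternion [x, y, z, w].
In Python, from cell import * gives the robot as it stands.
- The arm moves only by the tool servo_tool, never from a script. Its argument "plan" is a list of rows, each a list of 5 numbers: the shift along the tool's x, y, z in units of 20 cm (1.0 is 20 cm), then the turn about the tool's z in units of 90 degrees (1.0 is 90 degrees), then the gripper command: -1 is shut, 1 is fully open, values between are in proportion. In form: [[x, y, z, turn, claw], ...]. A call has 1 to 12 rows; each row is the pose to reach, as a shift and turn from the pose commanded when the call began, along the tool's axes at that moment; what a row does not reach only later rows make up. A row lasts 1/10 s, in which the tool goes at most 50 mm and 8.59 degrees, less where a joint would pass 70% of its speed; a pose out of reach is approached as far as the arm can. A call with a number of a shift or a turn outside -1 to 1 is refused whole. A call with a gripper value outside its range is refused whole. The fingers move at their own pace and stop on an object; "squeeze" is the grip in N (left out, the last holds). Time passes only in rows, so rows that repeat a pose let the fingers close. It gives the time, the measured TCP pose, the force, the opening and the grip force at its end, in the units of the state.
- observe(): the state, without advancing time (a new reading comes with each control period).
- snapshot(name): name is "scene" or "top"; returns the picture (384x512x3 uint8, blue, green, red); there is no depth.
- camera_params(name): a dict with "K" (3x3 intrinsics, pixels), "world_to_cam" (4x4, takes a point from world to camera coordinates). Camera axes: x right, y up, looking along -z (the intrinsics and any distortion apply to the point x, -y, -z); pixel columns grow to the right and rows downward; lengths in mm; the calibration is good to about 2 mm. A picture is of the moment at which its call begins. camera_params takes no time and is no camera call.
- hand_in(): hands the job in; it is judged then, once.
The state is a dict: "clock": time; "qpos": joint angles; "dq": joint speeds; "tau": joint torques, N m; "eef_pos": TCP position; "eef_rot": TCP orientation; "ft_force": force on the tool from outside, world axes, zero at the start; "wrist_torque": the same for the moment, N m; "finger_gap": opening from 0.0 (shut) to 1.0 (fully open); "grasp_force": force on a finger pad.
Only numpy, scipy, OpenCV 4.12 (cv2) and the standard library are available. Lean on these libraries where they do the work, as an engineer would, in place of code of your own. Each camera call takes 0.05 s, during which the arm holds its last target. There are 200 camera calls.

### The job

Two small test jigs with sprung blue carriages stand on the bench; one carries the grey relay, the other a brass adapter. With a fingertip, push the orange front of the relay's carriage straight in until that front is level with the white line on the dark rail, so that the red-headed stop pin drops behind the tooth, then let the carriage come back so that it stays caught on the pin at mid travel. Do not drive it on to the contacts at the far end, do not touch the stop pins, leave the other carriage fully out, and do not grip, lift or shift the relay, the adapter or anything else on the bench.

Things in the scene. Friction and masses are not known exactly. Their poses are not given: they have to be found in the camera images.
- jig_a: the jig with the relay: fixed aluminium base 140 mm long (x) x 94 mm wide (y) x 8 mm, with rails, blue sprung carriage, red-headed stop pin and black contact bar at its far end. Origin at the middle of its underside on the table; +x runs from the orange front towards the contact bar, z up. Which of the two jigs has the relay varies
- carriage_a (a joint): travel of the carriage of the relay's jig, m: 0 = out at rest, grows as it is pushed in (jig +x). Its spring pushes back with 3 N at 0, 5.2 N at 0.044; the ramp under the pin adds about 2 N up to 0.025. Past 0.0265 the pin has dropped behind the tooth: let go, it is caught at about 0.025 (mid travel); let go earlier, it returns to 0. At 0.044 it meets the contacts
- carriage_a_front (a point): centre of the orange front face of that carriage (56 mm wide, 10 to 46 mm above the table); moves with it. Axes as the jig's: +x is the way to push. The carriage is a blue block 70 mm long, top at 46 mm. A dark rail (8 mm thick, top at 46 mm) stands 3 mm off its -y side; its white line is 35 mm further in than the face at rest. On the +y side a like cheek stands 17 mm off. Free space in front
- pin_a (a joint): lift of that jig's red-headed stop pin, m: 0 = fully down; the tooth's ramp lifts it to about 0.010 as it passes; it falls back by a light spring
- pin_a_top (a point): top of that stop pin's red head (15 mm across, 70 mm above the table when down); 92 mm further in (+x) and 35 mm to +y from the rest position of the carriage's front face centre
- carriage_a_pocket (a point): middle of the floor of the pocket in the top of that carriage (pocket 27 mm along x, 40 mm along y, 12 mm deep; floor 34 mm above the table); moves with the carriage
- jig_b: the other jig, identical in make, with a brass-coloured coaxial adapter in its carriage; origin and axes as for the first
- carriage_b (a joint): travel of the carriage of the other jig, m: 0 = out at rest, grows as it is pushed in (jig +x). Its spring pushes back with 3 N at 0, 5.2 N at 0.044; the ramp under the pin adds about 2 N up to 0.025. Past 0.0265 the pin has dropped behind the tooth: let go, it is caught at about 0.025 (mid travel); let go earlier, it returns to 0. At 0.044 it meets the contacts
- carriage_b_front (a point): centre of the orange front face of that carriage (56 mm wide, 10 to 46 mm above the table); moves with it. Axes as the jig's: +x is the way to push. The carriage is a blue block 70 mm long, top at 46 mm. A dark rail (8 mm thick, top at 46 mm) stands 3 mm off its -y side; its white line is 35 mm further in than the face at rest. On the +y side a like cheek stands 17 mm off. Free space in front
- pin_b (a joint): lift of that jig's red-headed stop pin, m: 0 = fully down; the tooth's ramp lifts it to about 0.010 as it passes; it falls back by a light spring
- pin_b_top (a point): top of that stop pin's red head (15 mm across, 70 mm above the table when down); 92 mm further in (+x) and 35 mm to +y from the rest position of the carriage's front face centre
- carriage_b_pocket (a point): middle of the floor of the pocket in the top of that carriage (pocket 27 mm along x, 40 mm along y, 12 mm deep; floor 34 mm above the table); moves with the carriage
- relay: grey relay cube 22 x 29 x 34 mm (x, y, z) standing loose in its carriage's pocket, sticking out 22 mm above the carriage; origin in the middle of its underside, z up
- adapter: brass-coloured coaxial adapter 17 x 36 x 18 mm lying loose in the other carriage's pocket; origin in the middle of its underside
- tape: bystander: roll of black tape 62 mm across, 19 mm high, lying flat; origin at its underside
- reel: bystander: yellow-flanged solder reel 62 mm across, 42 mm high, standing; origin at its underside
- marker: bystander: blue and white marker pen lying, 135 mm long, 17 mm thick; origin at its underside
- transformer: bystander: small mains transformer with yellow winding, 46 x 77 x 46 mm; origin at its underside

How it is judged (in metres and radians):
On the way, in this order (a step that is already met when the one before it is completed fails the run):
1. the fingers push the relay's carriage in past the stop pin (value of joint carriage_a above 0.0275 m and contact force between the fingers and carriage_a above 0.5 N), for 0.05 s.
2. let go, the carriage has come back and rests on the dropped stop pin (value of joint carriage_a between 0.022 and 0.0275 m and value of joint pin_a below 0.003 m and contact force between the fingers and carriage_a below 0.1 N), for 0.2 s.
At the end, for the whole second after the job is handed in: The relay's carriage rests still at 22 to 27.5 mm of travel, its stop pin down (lift under 3 mm); the other carriage is out (under 3 mm); relay (upright, 0.15 rad) and adapter sit on their pocket floors (12 mm across, 4 mm up); bystanders moved under 20 mm (value of joint carriage_a between 0.022 and 0.0275 m and value of joint each of pin_a, carriage_b below 0.003 m and velocity of joint carriage_a between -0.005 and 0.005 m/s and horizontal distance between relay and carriage_a_pocket below 0.012 m and z of relay in the frame of carriage_a_pocket below 0.004 m and angle between relay's own z axis and vertical below 0.15 rad and horizontal distance between adapter and carriage_b_pocket below 0.012 m and z of adapter in the frame of carriage_b_pocket below 0.004 m and distance of each of tape, reel, marker, transformer from where it was at the start of the episode below 0.02 m); the robot touches nothing.
It fails at once if the relay's carriage is driven on to the contacts at the far end (44 mm) (value of joint carriage_a above 0.0435 m).
It fails at once if the other carriage is pushed (over 6 mm) (value of joint carriage_b above 0.006 m).
It fails at once if a stop pin is touched by the robot (contact force between any of the fingers, the arm and pin_a above 0.5 N or contact force between any of the fingers, the arm and pin_b above 0.5 N).
It fails at once if the relay or the adapter is touched with the fingers, lifted off its pocket floor (over 8 mm) or tipped (z of relay in the frame of carriage_a_pocket above 0.008 m or z of adapter in the frame of carriage_b_pocket above 0.008 m or angle between relay's own z axis and vertical above 0.5 rad or contact force between the fingers and relay above 1 N or contact force between the fingers and adapter above 1 N).
It fails at once if a bystander is shifted more than 20 mm (distance of any of tape, reel, marker, transformer from where it was at the start of the episode above 0.02 m).
It also fails if it takes over 35 s, if anything falls off the work surface, if the arm or the gripper's body presses on something with over 40 N, if the wrist force passes 120 N, or if a joint passes its speed limit or range.

## Working session

There is one attempt and no reset: what is moved stays moved. The work goes in short steps, Python scripts to look and compute and a tool call to move; the robot and the scene stay as the last step left them, time stands still between calls to the robot, and variables do not carry over. Pictures are saved under pics/ and viewed, at most 10 in all, crops included, and the job is handed in when it is done.

Besides the shell and the picture viewer there is one more tool, called by a JSON object that holds its "fn" and its "kwargs". servo_tool: Moves the arm, as the interface text tells. Its arguments: {"type":"object","properties":{"plan":{"type":"array","items":{"type":"array","items":{"type":"number"}}},"squeeze":{"type":"number"}},"required":["plan"]}

```bash
mkdir -p pics
python3 - <<'E'
from cell import *
import cv2
for n in ("scene","top"):
    cv2.imwrite(f"pics/{n}0.png",cv2.resize(snapshot(n),(800,600),interpolation=cv2.INTER_CUBIC))
    print(n,camera_params(n))
s=observe();print(s["clock"],s["eef_pos"],s["eef_rot"],s["ft_force"],s["finger_gap"])
E
```

```text
scene {'K': array([[474.66924867,   0.        , 260.12716983],
       [  0.        , 474.66924867, 192.49385524],
       [  0.        ,   0.        ,   1.        ]]), 'world_to_cam': array([[-8.68335015e-01, -4.95959996e-01,  4.24067901e-03,
         5.34004054e+02],
       [ 2.56231220e-01, -4.41260327e-01,  8.60020282e-01,
        -6.62760413e+01],
       [-4.24664413e-01,  7.47872319e-01,  5.10242227e-01,
        -1.18379102e+03],
       [ 0.00000000e+00,  0.00000000e+00,  0.00000000e+00,
         1.00000000e+00]])}
top {'K': array([[493.19368173,   0.        , 261.7653131 ],
       [  0.        , 493.19368173, 186.13224627],
       [  0.        ,   0.        ,   1.        ]]), 'world_to_cam': array([[ 9.69339651e-03, -9.95960383e-01,  8.92689939e-02,
         2.50843751e+02],
       [ 9.85253667e-01,  2.47635950e-02,  1.69298481e-01,
        -4.86929377e+02],
       [-1.70825201e-01,  8.63115262e-02,  9.81513663e-01,
        -1.15412642e+03],
       [ 0.00000000e+00,  0.00000000e+00,  0.00000000e+00,
         1.00000000e+00]])}
0.1 [175.26816151 494.22905189 230.54567446] [ 1.69591993e-01  9.85513964e-01 -8.71751507e-04 -1.49259362e-04] [-0.58330905 -0.46749687  0.41748225] 0.9999120170454235
```

View pics/top0.png

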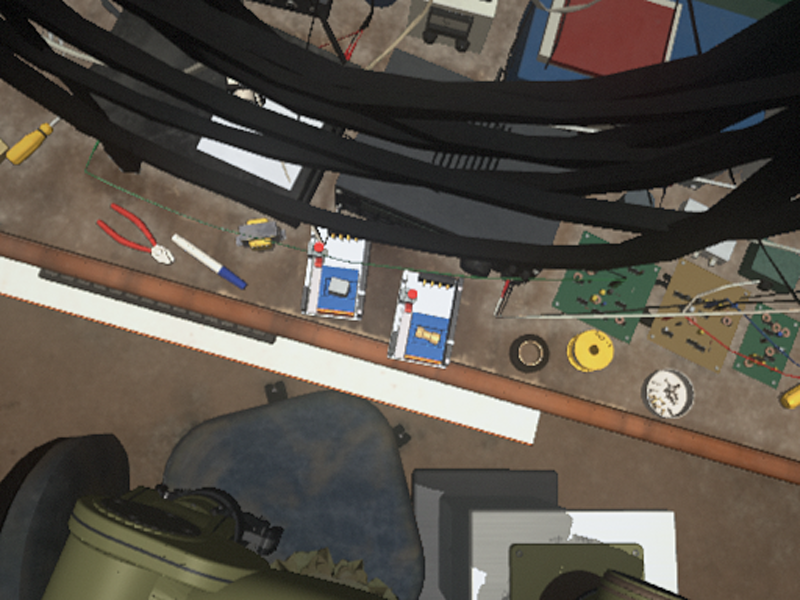

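View pics/scene0.png

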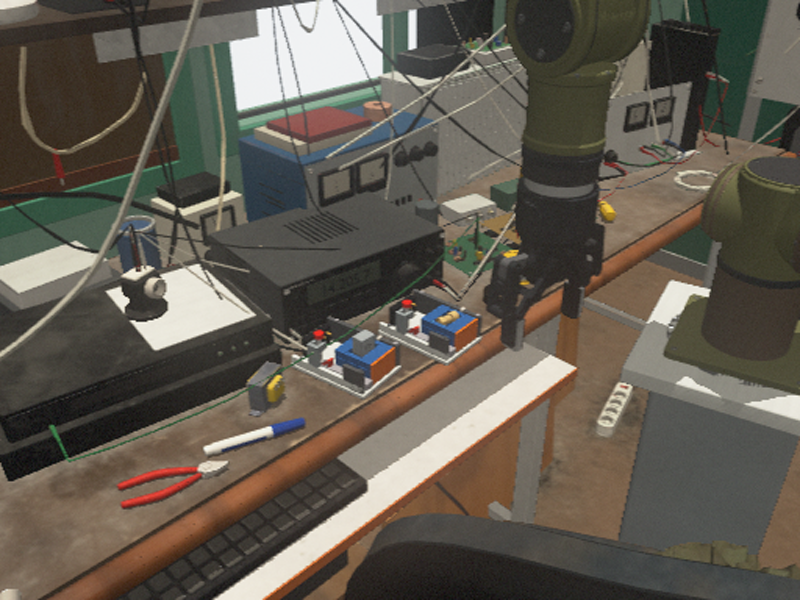

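The top view shows the relay jig at about (335,285) and the adapter jig at (425,320), both with orange fronts towards the robot. The scene view shows the relay at (363,342). I'll zoom in on the relay jig for exact pixels.

Run:
```python
from cell import *
import cv2
import numpy as np
a=np.mean([snapshot("top") for _ in range(4)],0).astype('uint8'); b=np.mean([snapshot("scene") for _ in range(4)],0).astype('uint8')
cv2.imwrite("pics/top.png",a);cv2.imwrite("pics/scene.png",b)
# top crop cols 185-305 rows 140-240, scale 6.5 ; scene cols 175-315 rows 180-260
def crop(im,c0,r0,w,h,s,name):
    z=cv2.resize(im[r0:r0+h,c0:c0+w],None,fx=s,fy=s,interpolation=cv2.INTER_CUBIC)
    for i in range(0,w,10): cv2.putText(z,str(c0+i),(i*s,8),0,.3,(0,255,0));cv2.line(z,(i*s,10),(i*s,14),(0,255,0))
    for i in range(0,h,10): cv2.putText(z,str(r0+i),(0,i*s+4),0,.3,(0,255,0))
    cv2.imwrite(name,z)
crop(a,186,138,80,75,8,"pics/c1.png"); crop(b,183,200,80,60,10,"pics/c2.png")
```

```text
(no output)
```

View pics/c1.png

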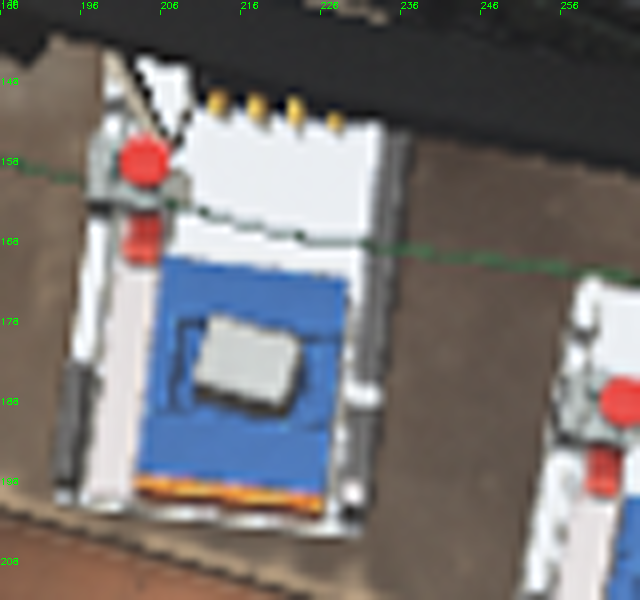

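View pics/c2.png

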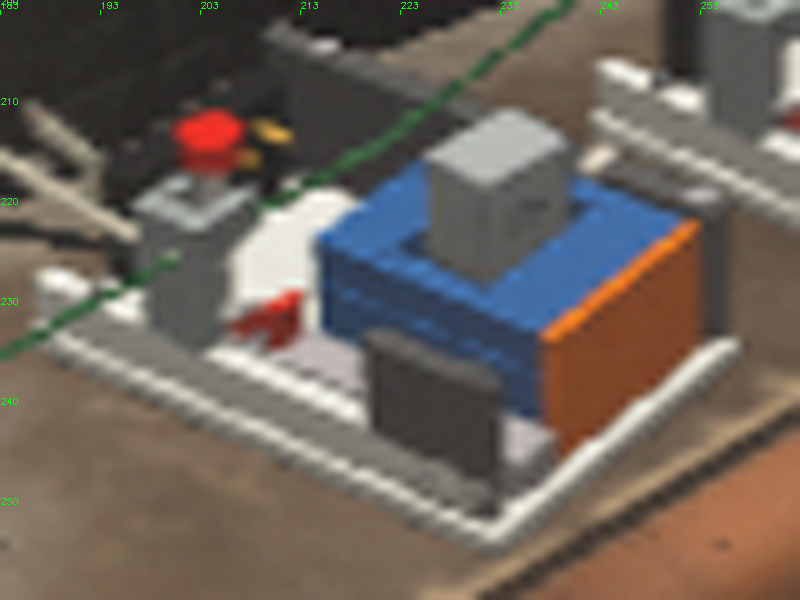

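Crops: the orange front's top edge runs (135,493)–(322,508) in the top crop and (543,340)–(697,225) in the scene crop. The blue back edge is (162,256)–(348,277) and the pin head is at (145,162) in top and (210,120) in scene. Next I'll fit the jig pose.

```bash
cat > h.py <<'E'
from cell import *
import numpy as np
from scipy.optimize import least_squares
from scipy.spatial.transform import Rotation as R
P={n:camera_params(n) for n in("top","scene")}
def proj(n,p):
    c=P[n]["world_to_cam"]@np.append(p,1); q=P[n]["K"]@np.array([c[0],-c[1],-c[2]]); return q[:2]/q[2]
def jig(F,yaw,p):
    c,s=np.cos(yaw),np.sin(yaw); return np.array([F[0]+c*p[0]-s*p[1],F[1]+s*p[0]+c*p[1],p[2]])
E
python3 - <<'E'
from h import *
t=lambda x,y:(186+(x+.5)/8-.5,138+(y+.5)/8-.5)
s=lambda x,y:(183+(x+.5)/10-.5,200+(y+.5)/10-.5)
O=[("top",(0,28,46),t(135,493)),("top",(0,-28,46),t(322,508)),("top",(70,28,46),t(162,256)),("top",(70,-28,46),t(348,277)),("top",(92,35,70),t(145,162)),
("scene",(0,28,46),s(543,340)),("scene",(0,-28,46),s(697,225)),("scene",(0,28,10),s(558,455)),("scene",(70,28,46),s(318,238)),("scene",(92,35,70),s(210,122))]
for sel in ("top","scene",""):
    Q=[o for o in O if sel in o[0]]
    f=lambda v:np.concatenate([proj(n,jig(v[:2],v[2],p))-q for n,p,q in Q])
    r=least_squares(f,[500,340,0],x_scale=[10,10,.1],loss="soft_l1")
    print(sel,r.x.round(3));print(f(r.x).reshape(-1,2).round(1).tolist())
st=observe(); print(R.from_quat(st["eef_rot"]).as_matrix().round(3),st["clock"])
E
```

```text
top [ 4.43923e+02  3.71912e+02 -8.50000e-02]
[[-0.2, -0.4], [0.3, 0.3], [-0.2, 0.0], [0.3, 0.0], [-0.2, 0.1]]
scene [ 4.40483e+02  3.73335e+02 -1.13000e-01]
[[0.7, -0.3], [0.5, -0.3], [-0.5, 1.3], [-0.8, -0.7], [0.1, 0.2]]
 [ 4.42776e+02  3.71805e+02 -8.80000e-02]
[[-0.2, 0.0], [0.4, 0.8], [-0.0, 0.5], [0.4, 0.5], [-0.0, 0.5], [0.4, -0.8], [-0.3, -1.0], [-0.8, 0.7], [-1.5, -0.9], [-0.7, 0.2]]
[[-0.943  0.334 -0.   ]
 [ 0.334  0.943 -0.   ]
 [ 0.    -0.    -1.   ]] 0.5
```

{"fn": "servo_tool", "kwargs": {"plan": [[-0.15,-0.02,0,-0.08,-1],[-0.3,-0.05,0,-0.161,-1],[-0.45,-0.08,0,-0.161,-1],[-0.6,-0.11,0,-0.161,-1],[-0.75,-0.14,0,-0.161,-1],[-0.88,-0.17,0,-0.161,-1],[-0.95,-0.19,0,-0.161,-1],[-0.95,-0.19,0,-0.161,-1],[-0.95,-0.19,0,-0.161,-1],[-0.95,-0.19,0,-0.161,-1]], "squeeze": 30}}

```text
clock: 1.5
eef_pos: [341.0, 396.0, 231.3]
eef_rot: [0.043, 0.999, 0.0, -0.0]
ft_force: [0.1, -0.4, 0.8]
finger_gap: -0.002
grasp_force: 0.0
```

```bash
cat >> h.py <<'E'
def rep(F=(443.3,372.0),yaw=-.088):
    s=observe();p=s["eef_pos"];M=R.from_quat(s["eef_rot"]).as_matrix()
    c,q=np.cos(yaw),np.sin(yaw);d=p[:2]-F
    print("t",s["clock"],"pos",p.round(1),"jig",(c*d[0]+q*d[1]).round(2),(-q*d[0]+c*d[1]).round(2),"gap",round(s["finger_gap"],3))
    print("tool x yaw",np.arctan2(M[1,0],M[0,0]).round(4),"want",np.pi+yaw,"F push",(np.array([c,q])@s["ft_force"][:2]).round(2),s["ft_force"].round(2),"M",M[:,2].round(3))
E
python3 -c "
from h import *
rep()"
```

```text
t 1.5 pos [341.  396.  231.3] jig -104.02 14.94 gap -0.002
tool x yaw 3.0549 want 3.053592653589793 F push 0.15 [ 0.11 -0.43  0.83] M [-0.  0. -1.]
```

{"fn": "servo_tool", "kwargs": {"plan": [[-0.16,-0.04,0.2,0,-1],[-0.32,-0.075,0.4,0,-1],[-0.32,-0.075,0.6,0,-1],[-0.32,-0.075,0.75,0,-1],[-0.32,-0.075,0.9,0,-1],[-0.32,-0.075,1.0,0,-1],[-0.32,-0.075,1.0,0,-1],[-0.32,-0.075,1.0,0,-1],[-0.32,-0.075,1.0,0,-1],[-0.32,-0.075,1.0,0,-1]]}}

```text
clock: 2.5
eef_pos: [405.1, 376.1, 32.9]
eef_rot: [0.044, 0.999, 0.001, 0.001]
ft_force: [0.1, 0.0, -0.1]
finger_gap: -0.002
grasp_force: 0.0
```

Run:
```python
from h import *
import cv2
rep()
a=snapshot("top")[140:220,180:260];b=snapshot("scene")[170:260,183:283]
a=cv2.resize(a,None,fx=4,fy=4,interpolation=2);b=cv2.resize(b,None,fx=4,fy=4,interpolation=2)
o=np.zeros((360,720,3),'uint8');o[:320,:320]=a;o[:,320:]=b
cv2.imwrite("pics/d1.png",o)
```

```text
t 2.5 pos [405.1 376.1  32.9] jig -38.39 0.72 gap -0.002
tool x yaw 3.0541 want 3.053592653589793 F push 0.11 [ 0.12  0.   -0.07] M [ 0.002  0.002 -1.   ]
```

View pics/d1.png

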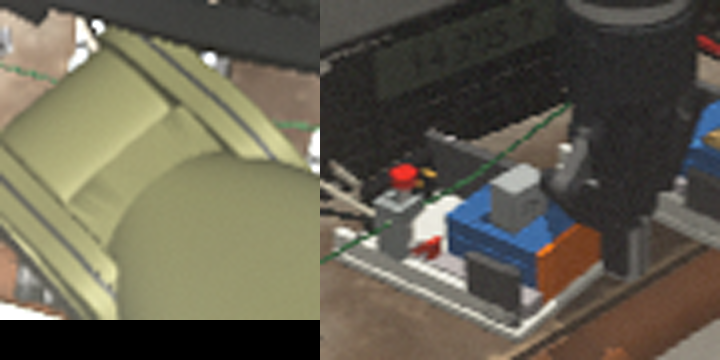

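The shut fingertip stands in front of the orange front, around (625,250) in the scene half, with the relay clear. I'll advance until the force reading shows contact.

{"fn": "servo_tool", "kwargs": {"plan": [[-0.03,0,0,0,-1],[-0.06,0,0,0,-1],[-0.09,0,0,0,-1],[-0.1,0,0,0,-1],[-0.1,0,0,0,-1],[-0.1,0,0,0,-1]]}}

```text
clock: 3.2
eef_pos: [424.1, 373.0, 31.1]
eef_rot: [0.044, 0.999, -0.0, -0.0]
ft_force: [-0.5, -0.4, -0.6]
finger_gap: 0.001
grasp_force: 0.0
```

```bash
python3 -c "
from h import *
rep()"
```

```text
t 3.2 pos [424.1 373.   31.1] jig -19.19 -0.72 gap 0.001
tool x yaw 3.0535 want 3.053592653589793 F push -0.45 [-0.49 -0.43 -0.64] M [-0. -0. -1.]
```

{"fn": "servo_tool", "kwargs": {"plan": [[-0.01,0,0,0,-1],[-0.02,0,0,0,-1],[-0.025,0,0,0,-1],[-0.025,0,0,0,-1],[-0.025,0,0,0,-1]]}}

```text
clock: 3.7
eef_pos: [429.1, 372.7, 31.3]
eef_rot: [0.044, 0.999, -0.0, -0.0]
ft_force: [-1.0, -0.4, -1.0]
finger_gap: 0.001
grasp_force: 0.0
```

```bash
python3 -c "
from h import *
rep()"
```

```text
t 3.7 pos [429.1 372.7  31.3] jig -14.16 -0.55 gap 0.001
tool x yaw 3.0537 want 3.053592653589793 F push -0.97 [-1.   -0.36 -1.04] M [-0. -0. -1.]
```

{"fn": "servo_tool", "kwargs": {"plan": [[-0.01,0,0,0,-1],[-0.01,0,0,0,-1],[-0.01,0,0,0,-1]]}}

```text
clock: 4.0
eef_pos: [430.7, 372.5, 31.2]
eef_rot: [0.044, 0.999, -0.0, -0.0]
ft_force: [-1.4, 0.5, 0.3]
finger_gap: -0.001
grasp_force: 0.8
```

{"fn": "servo_tool", "kwargs": {"plan": [[-0.01,0,0,0,-1],[-0.01,0,0,0,-1],[-0.01,0,0,0,-1]]}}

```text
clock: 4.3
eef_pos: [432.7, 372.3, 31.2]
eef_rot: [0.044, 0.999, -0.0, -0.0]
ft_force: [-3.5, 0.7, 1.5]
finger_gap: -0.001
grasp_force: 1.6
```

{"fn": "servo_tool", "kwargs": {"plan": [[-0.01,0,0,0,-1],[-0.01,0,0,0,-1],[-0.01,0,0,0,-1]]}}

```text
clock: 4.6
eef_pos: [435.1, 372.1, 31.2]
eef_rot: [0.044, 0.999, -0.0, -0.0]
ft_force: [-3.8, -0.1, 0.9]
finger_gap: -0.001
grasp_force: 1.6
```

```bash
python3 -c "
from h import *
rep()"
```

```text
t 4.6 pos [435.1 372.1  31.2] jig -8.14 -0.65 gap -0.001
tool x yaw 3.0535 want 3.053592653589793 F push -3.81 [-3.83 -0.09  0.85] M [-0. -0. -1.]
```

Contact came at TCP jig x ≈ −12, so travel is now about 4 mm. I'll push 29 mm more, to about 33 mm.

{"fn": "servo_tool", "kwargs": {"plan": [[-0.015,0,0,0,-1],[-0.03,0,0,0,-1],[-0.045,0,0,0,-1],[-0.06,0,0,0,-1],[-0.075,0,0,0,-1],[-0.09,0,0,0,-1],[-0.105,0,0,0,-1],[-0.12,0,0,0,-1],[-0.135,0,0,0,-1],[-0.145,0,0,0,-1],[-0.145,0,0,0,-1],[-0.145,0,0,0,-1]]}}

```text
clock: 5.8
eef_pos: [463.9, 369.4, 31.2]
eef_rot: [0.044, 0.999, -0.0, -0.0]
ft_force: [-5.5, -0.1, 2.4]
finger_gap: 0.001
grasp_force: 2.3
```

Run:
```python
from h import *
import cv2
rep()
b=snapshot("scene")[195:260,183:263]
cv2.imwrite("pics/d2.png",cv2.resize(b,None,fx=8,fy=8,interpolation=2))
```

```text
t 5.8 pos [463.9 369.4  31.2] jig 20.78 -0.8 gap 0.001
tool x yaw 3.0535 want 3.053592653589793 F push -5.52 [-5.55 -0.07  2.42] M [-0. -0. -1.]
```

View pics/d2.png

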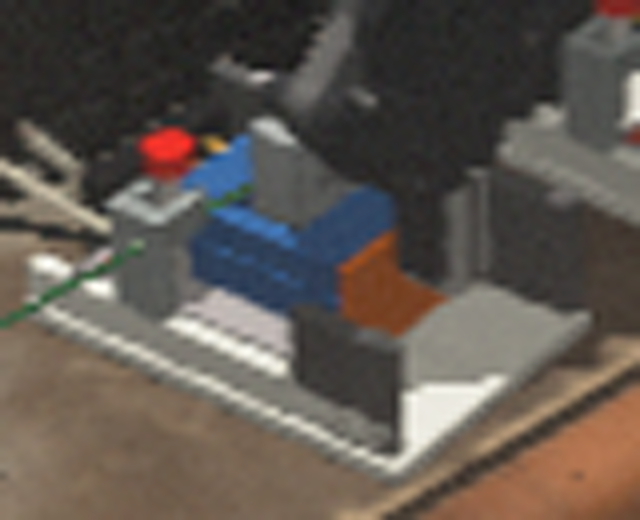

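The image shows the carriage well in: front top corner at (340,270), pin head at (167,145), relay upright. I'll compute the travel.

Run:
```python
from h import *
for T in (26,30,34,38): print(T,(8*(proj("scene",jig((443.3,372),-.088,(T,28,46)))-[183,195])).round())
print((8*(proj("scene",jig((443.3,372),-.088,(0,28,46)))-[183,195])).round(),"measured at rest",[434,312])
```

```text
26 [358. 270.]
30 [347. 266.]
34 [335. 261.]
38 [324. 256.]
[432. 301.] measured at rest [434, 312]
```

Travel is about 33 mm, within the band. Now I'll back off smoothly.

{"fn": "servo_tool", "kwargs": {"plan": [[0.015,0,0,0,-1],[0.03,0,0,0,-1],[0.045,0,0,0,-1],[0.06,0,0,0,-1],[0.1,0,0,0,-1],[0.15,0,0,0,-1],[0.2,0,0,0,-1],[0.25,0,0,0,-1],[0.3,0,0,0,-1],[0.3,0,0,0,-1],[0.3,0,0,0,-1]]}}

```text
clock: 6.95
eef_pos: [404.1, 375.1, 31.4]
eef_rot: [0.044, 0.999, 0.0, 0.0]
ft_force: [0.3, -0.2, 0.1]
finger_gap: -0.0
grasp_force: 0.0
```

{"fn": "servo_tool", "kwargs": {"plan": [[0,0,-0.2,0,-1],[0.1,0,-0.4,0,-1],[0.3,0,-0.6,0,-1],[0.5,0,-0.6,0,-1],[0.6,0,-0.6,0,-1],[0.6,0,-0.6,0,-1],[0.6,0,-0.6,0,-1],[0.6,0,-0.6,0,-1]]}}

```text
clock: 7.75
eef_pos: [285.9, 385.7, 151.2]
eef_rot: [0.044, 0.999, 0.0, 0.0]
ft_force: [-0.5, 0.7, -0.6]
finger_gap: -0.004
grasp_force: 0.0
```

Run:
```python
from h import *
import cv2
rep()
b=snapshot("scene")[190:260,183:283]
cv2.imwrite("pics/d3.png",cv2.resize(b,None,fx=8,fy=8,interpolation=2))
for T in (22,25,28): print(T,(8*(proj("scene",jig((443.3,372),-.088,(T,28,46)))-[183,190])).round())
```

```text
t 7.75 pos [285.9 385.7 151.2] jig -158.01 -0.16 gap -0.004
tool x yaw 3.0528 want 3.053592653589793 F push -0.54 [-0.48  0.72 -0.58] M [ 0.001  0.    -1.   ]
22 [369. 315.]
25 [361. 312.]
28 [352. 308.]
```

View pics/d3.png

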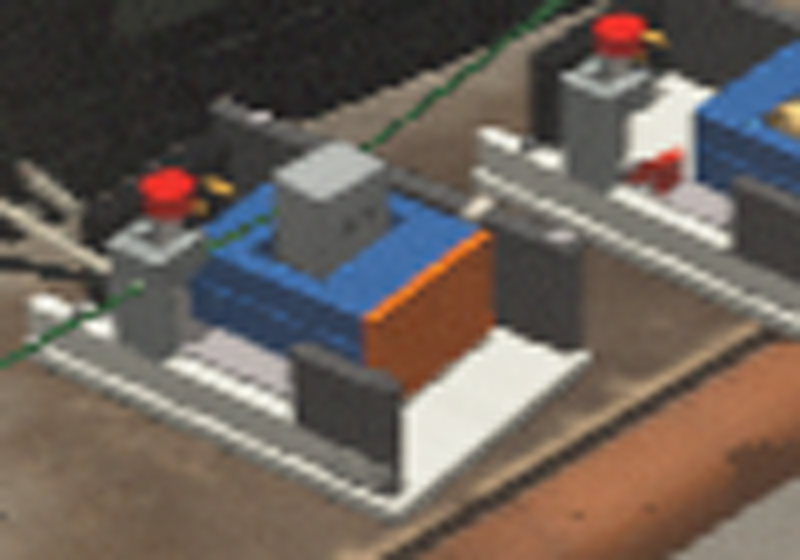

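The carriage is caught at mid travel: its corner at (363,318) corresponds to about 25 mm. The pin is down, the relay is upright, and the other jig is untouched.

```bash
python3 -c "
from cell import *
print(hand_in())"
```

```text
the job is handed in; nothing more can be done
None
```

The relay's carriage was pushed to about 33 mm, came back and is caught on the stop pin at about 25 mm by camera; the other carriage looks undisturbed, the arm is clear, and the job is handed in (no verdict was returned).

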